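# Find the battery mill that has its cells

## Robot

A 7-joint arm with a two-finger parallel gripper is mounted at the origin on a cart in front of the work surface, level with it; the furniture and walls round the work are solid. World frame = base frame: x ahead of the robot, y to its left, z up, the work surface at z = 0. Lengths are in m, angles in rad, forces in N, time in s.
With the tool pointing down it reaches from about 0.425 to 1.025 m from the base axis. Payload 3.6 kg.
Tool frame: the origin (TCP) lies on the mounting face of the last link; the fingertips stand 173 mm ahead of it and the grasp point (between the pads) lies 155 mm ahead of it; z points along the fingers, y is the line along which they close (so a half turn about z gives the same grasp; the last joint's range is limited). The gripper opens to 85 mm and grips with 20 to 120 N. Pads are 22 mm wide; open, the fingers measure 114 mm over their backs; the gripper's body (76 mm by 85 mm) begins 54 mm behind the grasp point. The pads swing forward as they close: fully open they stand 13 mm farther back than shut.
Start: joints at [-1.411, 0.591, 0.048, 1.609, -0.033, 0.943, -0.034], TCP at [0.181, 0.702, 0.405] pointing down, gripper open.
Joint ranges: [-2.69, 2.69], [-0.47, 2.24], [-1.27, 1.36], [0.19, 2.51], [-1.53, 4.68], [0.08, 2.07], [-3.09, 3.09]. Speed limits (rad/s): [2.57, 2.57, 3.14, 3.14, 3.14, 3.14, 3.14].

## Interface

Orientations are given as a 3x3 rotation matrix whose columns are the frame's x, y, z axes.
In Python, from cell import sensors, viewer, workorder gives the robot as it stands.
- The arm moves only by the tool jog_arm, never from a script. Its argument "rows" is a list of rows, each an object with "offset": the shift along the world's x, y, z in units of 40 mm (1.0 is 40 mm), a list of three; "twist": the turn, a rotation vector about the world's x, y, z in units of 8 degrees (1.0 is 8 degrees), a list of three; "grip": the closure, from -1 (fully open) to 1 (shut). In form: [{"offset": [dx, dy, dz], "twist": [rx, ry, rz], "grip": grip}, ...]. A call has 1 to 5 rows; each row shifts and turns the commanded pose from where the row before left it; what a row does not reach is not made up. A row lasts 1/10 s, in which the tool goes at most 50 mm and 8.59 degrees, less where a joint would pass 70% of its speed; a pose out of reach is approached as far as the arm can. A call is refused whole if a number of a shift passes 1 or a number of a turn 1, either way. A call with a gripper value outside its range is refused whole. The fingers move at their own pace and stop on an object; the grip force is fixed at half the most. Time passes only in rows, so rows that do not move let the fingers close. It gives the time, the measured TCP pose, the force, the opening and the grip force at its end, in the units of the state.
- sensors.get_state(): the state, without advancing time (a new reading comes with each control period).
- viewer.get_image(name): name is "side" or "top"; returns the picture (400x640x3 uint8, red, green, blue); there is no depth.
- viewer.camera_params(name): a dict with "fx", "fy", "cx", "cy" (pixels), "k1" (the pictures are not rectified: a ray, as slopes to the right and down, at radius r is drawn at 1 + k1 r^2 times it, then the intrinsics apply), "R" (3x3) and "t" (3): a world point X has camera coordinates R X + t. Camera axes: x right, y down, z forward; pixel columns grow to the right and rows downward; lengths in m; the calibration is good to about 2 mm. A picture is of the moment at which its call begins. camera_params takes no time and is no camera call.
- workorder.close_job(): hands the job in; it is judged then, once.
The state is a dict: "time": time; "joint_pos": joint angles; "dq": joint speeds; "effort": joint torques, N m; "eef_pos": TCP position; "tcp_rot": TCP orientation; "wrist_force": force on the tool from outside, world axes, zero at the start; "ft_torque": the same for the moment, N m; "finger_gap": finger opening in m; "finger_force": force on a finger pad.
Only numpy, scipy, OpenCV 4.12 (cv2) and the standard library are available. Lean on these libraries where they do the work, as an engineer would, in place of code of your own. Each camera call takes 0.05 s, during which the arm holds its last target. There are 200 camera calls.

## Task

One of the two alike steel battery mills in the wooden stand has no cells in it. Lift them in turn to feel which is which, putting a mill back in its recess when you need the hand free, and set the lighter one upright in the small white dish, where the batteries will be fitted, while the heavier waits in the stand. Then take the heavier one and finish while still holding it, upright and steady, about a hand's width above the middle of the frying pan, ready to season; do not put it down or let it go. Drop neither mill and leave the spice jar and the drinking glass where they stand.

Things in the scene. Friction and masses are not known exactly. Their poses are not given: they have to be found in the camera images.
- mill_a: steel battery mill, 152 mm tall, round; origin at centre of underside, z up its axis. Black foot 50 mm wide (z 0-14 mm), sleeve at most 52, grip head 52 mm wide (z 95-148). Starts in mill_stand_hole0. Looks the same as mill_b; either may be the heavier, by at least 0.12 kg (both under 0.6 kg). The battery carrier inside has 1 to 2 mm of play.
- mill_b: steel battery mill, 152 mm tall, round; origin at centre of underside, z up its axis. Black foot 50 mm wide (z 0-14 mm), sleeve at most 52, grip head 52 mm wide (z 95-148). Starts in mill_stand_hole1. Looks the same as mill_a; only the weight shows which one has its cells.
- mill_stand: dark wooden stand, fixed, 88 x 212 x 18 mm (its x, y, z), origin at the centre of its underside; two round recesses 54 mm across and 10 mm deep at its y = +52 and -52 mm; a mill in a recess has its underside 8 mm above the worktop. Place and yaw vary.
- mill_stand_hole0 (a point): centre of the mouth of the stand's recess at its +y end, in its top face (18 mm above the worktop)
- mill_stand_hole1 (a point): centre of the mouth of the stand's recess at its -y end, in its top face (18 mm above the worktop)
- dish: small round white dish, 97 mm across and 13 mm high with a flat floor about 62 mm across, 4 mm above the worktop; fixed; origin at the centre of its underside
- pan: round dark frying pan, fixed on the cooker's front right ring, 224 mm across, 45 mm high, two brown patties in it; origin at the centre of its underside, z up; the handle points along its own -x, reaches 285 mm from the centre, at most 81 mm above the pan's underside. Mind the microwave oven over the cooker (x beyond 0.56, from z 0.51 up)
- seasoning_jar: loose bystander: round spice jar 42 mm across, 106 mm tall, origin at the centre of its underside
- glass: loose bystander: drinking glass 77 mm across, 106 mm tall, origin at the centre of its underside
Mind the look-alikes: they are no part of the job. Leave any blue look-alike of the mill_b alone.

How it is judged:
By the outcome, as a careful person would: the job done as asked, in the order asked, and still so for the second after the job is handed in, while the arm keeps its last pose, push and grip.
It also fails if it takes over 72 s, if anything falls off the work surface, if the arm or the gripper's body presses on something with over 40 N, if the wrist force passes 120 N, or if a joint passes its speed limit or range.

## Working session

There is one attempt and no reset: what is moved stays moved. The work goes in short steps, Python scripts to look and compute and a tool call to move; the robot and the scene stay as the last step left them, time stands still between calls to the robot, and variables do not carry over. Pictures are saved under pics/ and viewed, at most 10 in all, crops included, and the job is handed in when it is done.

Besides the shell and the picture viewer there is one more tool, called after "Request:" as name(argument=value, ...), one argument or row to a line, values as JSON. jog_arm: Moves the arm, as the interface text tells. Its arguments: {"type":"object","properties":{"rows":{"type":"array","items":{"type":"object","properties":{"offset":{"type":"array","items":{"type":"number"}},"twist":{"type":"array","items":{"type":"number"}},"grip":{"type":"number"}}}}},"required":["rows"]}

```bash
mkdir -p pics; cat > h.py <<'E'
import numpy as np, cv2
from cell import sensors, viewer, workorder
def ray(name,u,v):
    p=viewer.camera_params(name); x=(u-p['cx'])/p['fx']; y=(v-p['cy'])/p['fy']
    rd=np.hypot(x,y); r=rd
    for _ in range(30): r=rd/(1+p['k1']*r*r)
    s=r/rd if rd>0 else 1
    R=np.array(p['R']); t=np.array(p['t'])
    return -R.T@t, R.T@np.array([x*s,y*s,1])
def onz(name,u,v,z):
    c,d=ray(name,u,v); return c+d*(z-c[2])/d[2]
def proj(name,X):
    p=viewer.camera_params(name); c=np.array(p['R'])@np.array(X)+np.array(p['t'])
    x,y=c[0]/c[2],c[1]/c[2]; s=1+p['k1']*(x*x+y*y)
    return np.array([p['fx']*x*s+p['cx'],p['fy']*y*s+p['cy']])
def grab(name,f):
    im=viewer.get_image(name)[:,:,::-1].copy(); cv2.imwrite('pics/'+f,im); return im
E
python3 - <<'E'
from h import *
for n in ('top','side'):
    grab(n,n+'0.png'); p=viewer.camera_params(n); R=np.array(p['R']); print(n,p['fx'],p['k1'],-R.T@np.array(p['t']),R[2])
s=sensors.get_state(); print(s['time'],s['eef_pos'],np.round(s['tcp_rot'],3),s['wrist_force'],s['finger_gap'])
E
```

```text
top 379.04810565668237 -0.002293557134435128 [ 0.41060713 -0.0560755   1.18203536] [ 0.1102388  -0.00218515 -0.99390273]
side 474.33034293912846 0.03986964669670422 [-0.50596544 -0.33576535  1.0296546 ] [ 0.70961504  0.1861433  -0.67955659]
0.1 [0.18119495 0.7015807  0.40365251] [[-0.968  0.25  -0.   ]
 [ 0.25   0.968 -0.002]
 [-0.    -0.002 -1.   ]] [0.08195559 0.39564058 0.20375993] 0.08543085387937643
```

View pics/top0.png

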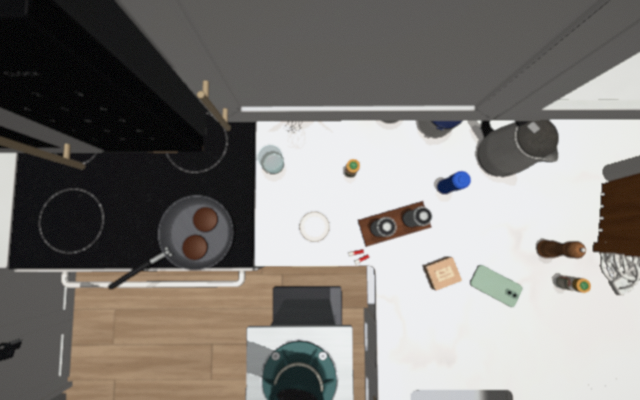

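View pics/side0.png

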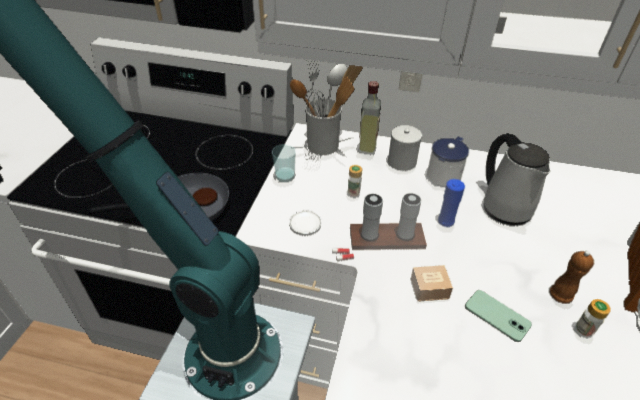

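Top view: the mills in the stand are at (384,226) and (420,215), dish (314,226), pan (196,231), glass (271,160), and the jar by the dish at (352,168). Look-alikes are a blue cylinder at (455,182) and a pepper mill and a jar at the right. The two steel grey ones in the brown stand fit the description. Next I measure and confirm with an enlarged crop.

```bash
python3 - <<'E'
from h import *
im=cv2.imread('pics/top0.png'); hsv=cv2.cvtColor(im,cv2.COLOR_BGR2HSV)
def roi(m,a):
    o=np.zeros_like(m); x0,y0,x1,y1=a; o[y0:y1,x0:x1]=m[y0:y1,x0:x1]; return o
# stand
m=roi(((hsv[...,1]>80)&((hsv[...,0]<20)|(hsv[...,0]>170))&(hsv[...,2]<150)).astype(np.uint8)*255,(352,195,440,250))
pts=cv2.findNonZero(m)
b=cv2.boxPoints(cv2.minAreaRect(pts)); w=np.array([onz('top',u,v,.018)[:2] for u,v in b]); print('stand',b.round(1).tolist(),w.round(3).tolist(),w.mean(0),np.linalg.norm(w[0]-w[1]),np.linalg.norm(w[1]-w[2]))
# pan
m=roi(((hsv[...,2]>55)).astype(np.uint8)*255,(150,185,240,266)); m=cv2.morphologyEx(m,cv2.MORPH_OPEN,np.ones((5,5)))
c=max(cv2.findContours(m,0,2)[0],key=cv2.contourArea); h=cv2.convexHull(c); print('panbox',cv2.boundingRect(c)); (u,v),r=cv2.minEnclosingCircle(c)
for z in (.045,.06): print('pan',u,v,r,onz('top',u,v,z),np.linalg.norm(onz('top',u+r,v,z)-onz('top',u-r,v,z)))
for n,(u,v),z in (('glass',(271,160),.106),('jar',(352,168),.106)): print(n,onz('top',u,v,z))
# dish in side and top
g=im[195:260,290:340]; cv2.imwrite('pics/c.png',g)
t=cv2.resize(im[150:260,250:480],None,fx=3.4,fy=3.4,interpolation=2)
s=cv2.imread('pics/side0.png'); s=cv2.resize(s[140:260,250:480],None,fx=3,fy=3,interpolation=2)
s=cv2.resize(s[:200],(t.shape[1],200)) if 0 else t
cv2.imwrite('pics/crop.png',t)
E
```

```text
stand [[358.1000061035156, 220.10000610351562], [421.8999938964844, 201.1999969482422], [429.3999938964844, 226.39999389648438], [365.6000061035156, 245.3000030517578]] [[0.468, -0.182], [0.526, -0.38], [0.448, -0.4], [0.392, -0.203]] [ 0.45849825 -0.29115573] 0.20620450803967408 0.08030046289828452
panbox (151, 195, 81, 71)
pan 187.7400360107422 235.0446014404297 45.56788635253906 [0.42509492 0.33053055 0.045     ] 0.27197800007235334
pan 187.7400360107422 235.0446014404297 45.56788635253906 [0.4249038  0.32543036 0.06      ] 0.2683900113925149
glass [0.63878029 0.07651609 0.106     ]
jar [ 0.61422495 -0.15702875  0.106     ]
```

View pics/crop.png

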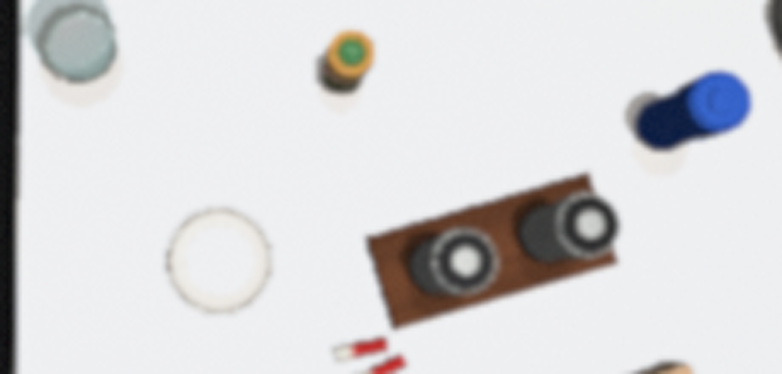

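The crop confirms the two grey heads at full-image (386.8,227.1) and (422.9,215.9) in the brown stand. The blue one at upper right is the decoy, and the white dish is at (314.4,226.5).

```bash
python3 - <<'E'
from h import *
a=onz('top',386.8,227.1,.157); b=onz('top',422.9,215.9,.157); print('heads',a,b,np.linalg.norm(a-b))
w=np.array([onz('top',250+u/3.4,150+v/3.4,.018)[:2] for u,v in((366,238),(588,174),(617,262),(396,327))])
print('stand',w.mean(0),[np.linalg.norm(w[i]-w[(i+1)%4]) for i in range(4)]); d=(w[0]+w[3]-w[1]-w[2]); d/=np.linalg.norm(d); print(d,w.mean(0)+.052*d,w.mean(0)-.052*d)
print('dish',onz('top',314.4,226.5,.013),np.linalg.norm(onz('top',314.4+15.3,226.5,.013)-onz('top',314.4-15.3,226.5,.013)))
im=cv2.imread('pics/top0.png'); g=cv2.GaussianBlur(cv2.cvtColor(im,6),(3,3),0)[180:280,140:250]
c=cv2.HoughCircles(g,cv2.HOUGH_GRADIENT,1,30,param1=80,param2=15,minRadius=30,maxRadius=45); print(c[0][:3])
for u,v,r in c[0][:3]:
    u+=140;v+=180; print('pan',u,v,r,onz('top',u,v,.045),np.linalg.norm(onz('top',u+r,v,.045)-onz('top',u-r,v,.045)))
for n,u,v,z in (('patty',206,219,.03),('patty2',195,247,.03)):print(onz('top',u,v,z))
# side rays
E
```

```text
heads [ 0.44230943 -0.24373785  0.157     ] [ 0.4720559  -0.34229238  0.157     ] 0.10294584729856117
stand [ 0.45741674 -0.29374818] [np.float64(0.21054008492514903), np.float64(0.08318391525972563), np.float64(0.20838568804699042), np.float64(0.08384373316328844)]
[-0.2725103   0.96215286] [ 0.44324621 -0.24371623] [ 0.47158728 -0.34378013]
dish [ 0.44973039 -0.04731488  0.013     ] 0.09414610560708325
[[56.5 54.5 39.7]]
pan 196.5 234.5 39.7 [0.42658459 0.3044383  0.045     ] 0.2369830991417463
[0.47352538 0.28174974 0.03      ]
[0.38932129 0.31258675 0.03      ]
```

Request:
jog_arm(
  rows=[
    {"offset": [0.65,-1,0],"twist": [0,0,0],"grip": -1},
    {"offset": [0.65,-1,0],"twist": [0,0,0],"grip": -1},
    {"offset": [0.65,-1,0],"twist": [0,0,0],"grip": -1},
    {"offset": [0.65,-1,0],"twist": [0,0,0],"grip": -1},
    {"offset": [0.65,-1,0],"twist": [0,0,0],"grip": -1},
  ],
)

```text
time: 0.6
eef_pos: [0.312, 0.5, 0.4043]
tcp_rot: [[-0.968, 0.25, -0.0], [0.25, 0.968, -0.001], [-0.0, -0.001, -1.0]]
wrist_force: [0.4, -0.0, 1.3]
finger_gap: 0.0855
finger_force: 0.0
```

Request:
jog_arm(
  rows=[
    {"offset": [0.65,-1,0],"twist": [0,0,0],"grip": -1},
    {"offset": [0.65,-1,0],"twist": [0,0,0],"grip": -1},
    {"offset": [0.65,-1,0],"twist": [0,0,0],"grip": -1},
    {"offset": [0.65,-1,0],"twist": [0,0,0],"grip": -1},
    {"offset": [0.65,-1,0],"twist": [0,0,0],"grip": -1},
  ],
)

```text
time: 1.1
eef_pos: [0.4419, 0.3001, 0.4046]
tcp_rot: [[-0.968, 0.25, -0.0], [0.25, 0.968, -0.0], [0.0, -0.0, -1.0]]
wrist_force: [-0.5, 0.3, 0.3]
finger_gap: 0.0851
finger_force: 0.0
```

Request:
jog_arm(
  rows=[
    {"offset": [0.1,-1,0],"twist": [0,0,0],"grip": -1},
    {"offset": [0.1,-1,0],"twist": [0,0,0],"grip": -1},
    {"offset": [0.1,-1,0],"twist": [0,0,0],"grip": -1},
    {"offset": [0.1,-1,0],"twist": [0,0,0],"grip": -1},
    {"offset": [0.1,-1,0],"twist": [0,0,0],"grip": -1},
  ],
)

```text
time: 1.6
eef_pos: [0.461, 0.1003, 0.4046]
tcp_rot: [[-0.968, 0.25, -0.0], [0.25, 0.968, -0.0], [0.0, -0.0, -1.0]]
wrist_force: [0.5, 0.5, -0.3]
finger_gap: 0.0851
finger_force: 0.0
```

Request:
jog_arm(
  rows=[
    {"offset": [0,-1,0],"twist": [0,0,0],"grip": -1},
    {"offset": [0,-1,0],"twist": [0,0,0],"grip": -1},
    {"offset": [0,-1,0],"twist": [0,0,0],"grip": -1},
    {"offset": [0,-1,0],"twist": [0,0,0],"grip": -1},
    {"offset": [0,-1,0],"twist": [0,0,0],"grip": -1},
  ],
)

```text
time: 2.1
eef_pos: [0.4609, -0.0996, 0.4046]
tcp_rot: [[-0.968, 0.25, -0.0], [0.25, 0.968, 0.0], [0.0, 0.0, -1.0]]
wrist_force: [1.1, 0.4, 0.2]
finger_gap: 0.0853
finger_force: 0.0
```

Request:
jog_arm(
  rows=[
    {"offset": [0,-1,0],"twist": [0,0,0],"grip": -1},
    {"offset": [0,-1,0],"twist": [0,0,0],"grip": -1},
    {"offset": [-0.2,-0.8,0],"twist": [0,0,0],"grip": -1},
    {"offset": [-0.3,-0.8,0],"twist": [0,0,0],"grip": -1},
    {"offset": [0,0,0],"twist": [0,0,0],"grip": -1},
  ],
)

```text
time: 2.6
eef_pos: [0.439, -0.2468, 0.4047]
tcp_rot: [[-0.966, 0.259, -0.001], [0.259, 0.966, -0.003], [0.0, -0.003, -1.0]]
wrist_force: [0.1, 0.1, -0.3]
finger_gap: 0.0854
finger_force: 0.0
```

```bash
python3 - <<'E'
from h import *
s=sensors.get_state(); print(s['joint_pos'],s['eef_pos'])
im=grab('side','side1.png')
cv2.imwrite('pics/s1c.png',cv2.resize(im[100:300,270:530],None,fx=3,fy=3,interpolation=2))
for p in ((.4428,-.2437,.16),(.4428,-.2437,.008),(.4718,-.343,.16)): print(proj('side',p).round(1))
E
```

```text
[ 0.21378165  0.32227914  0.26188633  2.10946047 -0.11998768  0.7234701
  1.86210729] [ 0.43897477 -0.24676394  0.40472164]
[373.6 198.7]
[369.3 237. ]
[411.8 198.1]
```

View pics/s1c.png

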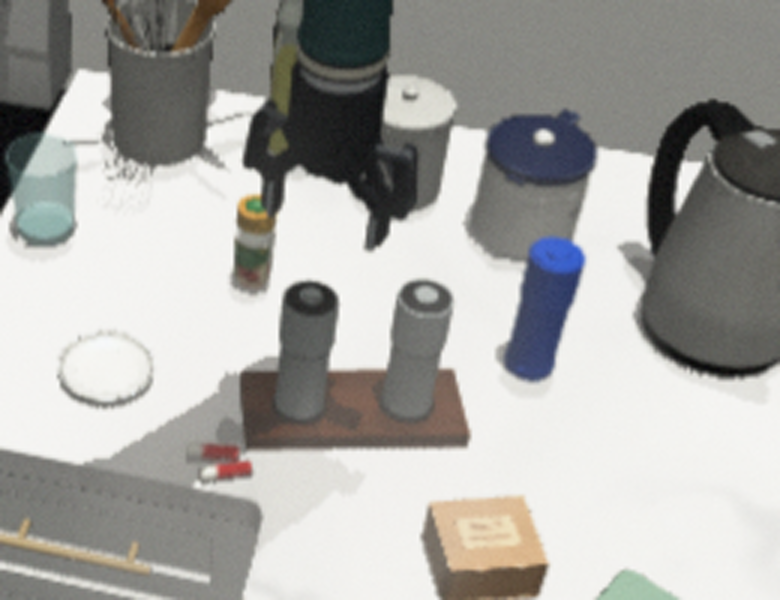

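Mill heads appear at crop (311,297) and (427,296), matching the projections of the measured points. The gripper is above, so I descend.

Request:
jog_arm(
  rows=[
    {"offset": [0.1,0.08,-0.6],"twist": [0,0,0],"grip": -1},
    {"offset": [0,0,-0.8],"twist": [0,0,0],"grip": -1},
    {"offset": [0,0,-0.8],"twist": [0,0,0],"grip": -1},
    {"offset": [0,0,-0.8],"twist": [0,0,0],"grip": -1},
    {"offset": [0,0,0],"twist": [0,0,0],"grip": -1},
  ],
)

```text
time: 3.15
eef_pos: [0.4445, -0.2366, 0.2814]
tcp_rot: [[-0.969, 0.248, -0.008], [0.248, 0.969, 0.004], [0.008, 0.002, -1.0]]
wrist_force: [0.6, 0.0, 0.3]
finger_gap: 0.0852
finger_force: 0.0
```

Request:
jog_arm(
  rows=[
    {"offset": [0,0,0],"twist": [0,0,0],"grip": 1},
    {"offset": [0,0,0],"twist": [0,0,0],"grip": 1},
    {"offset": [0,0,0],"twist": [0,0,0],"grip": 1},
    {"offset": [0,0,0],"twist": [0,0,0],"grip": 1},
    {"offset": [0,0,0],"twist": [0,0,0],"grip": 1},
  ],
)

```text
time: 3.65
eef_pos: [0.446, -0.2396, 0.2866]
tcp_rot: [[-0.968, 0.251, 0.004], [0.251, 0.968, -0.002], [-0.004, -0.001, -1.0]]
wrist_force: [-0.9, -2.0, 6.6]
finger_gap: 0.051
finger_force: 61.5
```

Request:
jog_arm(
  rows=[
    {"offset": [0,0,0],"twist": [0,0,0],"grip": 1},
    {"offset": [0,0,0],"twist": [0,0,0],"grip": 1},
    {"offset": [0,0,0],"twist": [0,0,0],"grip": 1},
    {"offset": [0,0,0],"twist": [0,0,0],"grip": 1},
  ],
)

```text
time: 4.05
eef_pos: [0.446, -0.2396, 0.2866]
tcp_rot: [[-0.968, 0.251, 0.004], [0.251, 0.968, -0.002], [-0.004, -0.001, -1.0]]
wrist_force: [-1.4, -1.5, 7.8]
finger_gap: 0.0508
finger_force: 61.5
```

Request:
jog_arm(
  rows=[
    {"offset": [0,0,0.2],"twist": [0,0,0],"grip": 1},
    {"offset": [0,0,0.3],"twist": [0,0,0],"grip": 1},
    {"offset": [0,0,0.3],"twist": [0,0,0],"grip": 1},
    {"offset": [0,0,0.2],"twist": [0,0,0],"grip": 1},
    {"offset": [0,0,0],"twist": [0,0,0],"grip": 1},
  ],
)

```text
time: 4.55
eef_pos: [0.4457, -0.2389, 0.3261]
tcp_rot: [[-0.968, 0.25, 0.003], [0.25, 0.968, -0.001], [-0.003, -0.0, -1.0]]
wrist_force: [0.4, -0.3, -5.0]
finger_gap: 0.0511
finger_force: 62.7
```

Request:
jog_arm(
  rows=[
    {"offset": [0,0,0],"twist": [0,0,0],"grip": 1},
    {"offset": [0,0,0],"twist": [0,0,0],"grip": 1},
    {"offset": [0,0,0],"twist": [0,0,0],"grip": 1},
    {"offset": [0,0,0],"twist": [0,0,0],"grip": 1},
    {"offset": [0,0,0],"twist": [0,0,0],"grip": 1},
  ],
)

```text
time: 5.05
eef_pos: [0.4453, -0.2388, 0.3244]
tcp_rot: [[-0.968, 0.25, -0.001], [0.25, 0.968, 0.0], [0.001, 0.0, -1.0]]
wrist_force: [-0.3, -0.6, -3.7]
finger_gap: 0.0511
finger_force: 62.7
```

Request:
jog_arm(
  rows=[
    {"offset": [0,0,0],"twist": [0,0,0],"grip": 1},
    {"offset": [0,0,0],"twist": [0,0,0],"grip": 1},
    {"offset": [0,0,0],"twist": [0,0,0],"grip": 1},
  ],
)

```text
time: 5.35
eef_pos: [0.4453, -0.2388, 0.3247]
tcp_rot: [[-0.968, 0.25, -0.0], [0.25, 0.968, -0.0], [0.0, -0.0, -1.0]]
wrist_force: [0.0, 0.6, -4.4]
finger_gap: 0.0509
finger_force: 62.7
```

```bash
cat > wt.py <<'E'
from h import *
f=[]
for i in range(10): viewer.get_image('top'); s=sensors.get_state(); f.append(s['wrist_force'])
f=np.array(f); print(s['time'],f.mean(0),f.std(0),s['eef_pos'],s['ft_torque'])
E
python3 wt.py
```

```text
5.85 [ 0.26687088  0.034174   -4.04705066] [0.56506171 0.57485618 0.42472327] [ 0.44531725 -0.23884613  0.32470325] [ 0.01665688 -0.02462749  0.00390197]
```

Request:
jog_arm(
  rows=[
    {"offset": [0,0,-0.2],"twist": [0,0,0],"grip": 1},
    {"offset": [0,0,-0.2],"twist": [0,0,0],"grip": 1},
    {"offset": [0,0,-0.2],"twist": [0,0,0],"grip": 1},
    {"offset": [0,0,-0.2],"twist": [0,0,0],"grip": 1},
    {"offset": [0,0,-0.1],"twist": [0,0,0],"grip": 1},
  ],
)

```text
time: 6.35
eef_pos: [0.4454, -0.2389, 0.2877]
tcp_rot: [[-0.968, 0.25, -0.001], [0.25, 0.968, 0.0], [0.001, -0.0, -1.0]]
wrist_force: [0.1, -0.4, -3.8]
finger_gap: 0.0511
finger_force: 62.8
```

Request:
jog_arm(
  rows=[
    {"offset": [0,0,-0.05],"twist": [0,0,0],"grip": 1},
    {"offset": [0,0,0],"twist": [0,0,0],"grip": 1},
    {"offset": [0,0,0],"twist": [0,0,0],"grip": 1},
  ],
)

```text
time: 6.65
eef_pos: [0.4453, -0.2389, 0.2867]
tcp_rot: [[-0.968, 0.25, 0.0], [0.25, 0.968, -0.0], [-0.0, -0.0, -1.0]]
wrist_force: [0.3, -0.5, -3.7]
finger_gap: 0.0511
finger_force: 62.5
```

Request:
jog_arm(
  rows=[
    {"offset": [0,0,-0.04],"twist": [0,0,0],"grip": 1},
    {"offset": [0,0,0],"twist": [0,0,0],"grip": 1},
    {"offset": [0,0,0],"twist": [0,0,0],"grip": 1},
  ],
)

```text
time: 6.95
eef_pos: [0.4456, -0.2392, 0.2865]
tcp_rot: [[-0.968, 0.25, 0.001], [0.25, 0.968, -0.0], [-0.001, 0.0, -1.0]]
wrist_force: [-2.5, 0.3, 8.5]
finger_gap: 0.0508
finger_force: 62.9
```

Request:
jog_arm(
  rows=[
    {"offset": [0,0,0],"twist": [0,0,0],"grip": -1},
    {"offset": [0,0,0],"twist": [0,0,0],"grip": -1},
    {"offset": [0,0,0],"twist": [0,0,0],"grip": -1},
    {"offset": [0,0,0],"twist": [0,0,0],"grip": -1},
    {"offset": [0,0,0],"twist": [0,0,0],"grip": -1},
  ],
)

```text
time: 7.45
eef_pos: [0.4454, -0.2388, 0.285]
tcp_rot: [[-0.968, 0.25, -0.0], [0.25, 0.968, 0.0], [0.0, 0.0, -1.0]]
wrist_force: [-0.3, -0.1, 1.3]
finger_gap: 0.085
finger_force: 0.0
```

Request:
jog_arm(
  rows=[
    {"offset": [0,0,0.5],"twist": [0,0,0],"grip": -1},
    {"offset": [0,0,0.6],"twist": [0,0,0],"grip": -1},
    {"offset": [0,0,0.6],"twist": [0,0,0],"grip": -1},
    {"offset": [0,0,0.6],"twist": [0,0,0],"grip": -1},
    {"offset": [0,0,0],"twist": [0,0,0],"grip": -1},
  ],
)

```text
time: 7.95
eef_pos: [0.4462, -0.2395, 0.3798]
tcp_rot: [[-0.968, 0.25, 0.006], [0.25, 0.968, -0.002], [-0.006, -0.001, -1.0]]
wrist_force: [0.9, -0.8, -0.8]
finger_gap: 0.0856
finger_force: 0.0
```

Request:
jog_arm(
  rows=[
    {"offset": [0.2,-0.6,0],"twist": [0,0,0],"grip": -1},
    {"offset": [0.2,-0.8,0],"twist": [0,0,0],"grip": -1},
    {"offset": [0.16,-0.7,0],"twist": [0,0,0],"grip": -1},
    {"offset": [0.1,-0.5,0],"twist": [0,0,0],"grip": -1},
    {"offset": [0,0,0],"twist": [0,0,0],"grip": -1},
  ],
)

```text
time: 8.45
eef_pos: [0.4715, -0.3459, 0.3763]
tcp_rot: [[-0.967, 0.254, -0.0], [0.254, 0.967, -0.002], [-0.0, -0.002, -1.0]]
wrist_force: [0.6, -0.0, 0.6]
finger_gap: 0.0853
finger_force: 0.0
```

Request:
jog_arm(
  rows=[
    {"offset": [0,0,0],"twist": [0,0,0],"grip": -1},
    {"offset": [0,0,0],"twist": [0,0,0],"grip": -1},
    {"offset": [0,0,0],"twist": [0,0,0],"grip": -1},
  ],
)

```text
time: 8.75
eef_pos: [0.4717, -0.3414, 0.3767]
tcp_rot: [[-0.969, 0.248, -0.001], [0.248, 0.969, 0.001], [0.001, 0.001, -1.0]]
wrist_force: [0.1, 0.7, -0.0]
finger_gap: 0.0852
finger_force: 0.0
```

```bash
python3 wt.py; python3 - <<'E'
from h import *
im=grab('side','side2.png')
cv2.imwrite('pics/s2c.png',cv2.resize(im[140:260,300:480],None,fx=3,fy=3,interpolation=2))
E
```

```text
9.25 [-0.13707016  0.48598419  0.33508726] [0.53289933 0.4820339  0.42540633] [ 0.47171411 -0.34285766  0.3771604 ] [-0.0018069   0.01656585  0.01292512]
```

View pics/s2c.png

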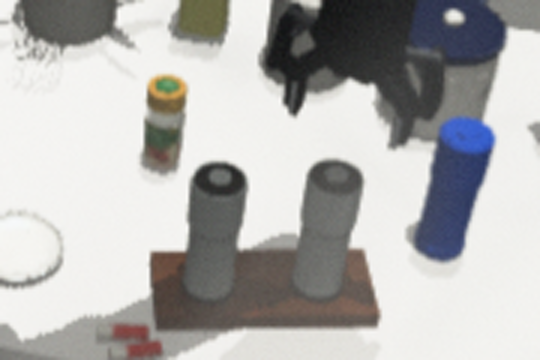

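Mill_a stands upright back in its recess at (220,180) in the crop, mill_b at (335,175), and the blue decoy is clear to the right. Descend on mill_b.

Request:
jog_arm(
  rows=[
    {"offset": [0,0,-0.5],"twist": [0,0,0],"grip": -1},
    {"offset": [0,0,-0.7],"twist": [0,0,0],"grip": -1},
    {"offset": [0,0,-0.7],"twist": [0,0,0],"grip": -1},
    {"offset": [0,0,-0.4],"twist": [0,0,0],"grip": -1},
    {"offset": [0,0,0],"twist": [0,0,0],"grip": -1},
  ],
)

```text
time: 9.8
eef_pos: [0.471, -0.3422, 0.2829]
tcp_rot: [[-0.968, 0.25, -0.004], [0.25, 0.968, 0.003], [0.005, 0.002, -1.0]]
wrist_force: [-0.9, 0.3, -0.1]
finger_gap: 0.0852
finger_force: 0.0
```

Request:
jog_arm(
  rows=[
    {"offset": [0,0,0],"twist": [0,0,0],"grip": -1},
    {"offset": [0,0,0],"twist": [0,0,0],"grip": -1},
    {"offset": [0,0,0],"twist": [0,0,0],"grip": -1},
    {"offset": [0,0,0],"twist": [0,0,0],"grip": -1},
  ],
)

```text
time: 10.2
eef_pos: [0.472, -0.343, 0.2861]
tcp_rot: [[-0.968, 0.25, 0.002], [0.25, 0.968, -0.001], [-0.002, -0.001, -1.0]]
wrist_force: [0.1, -0.3, 0.4]
finger_gap: 0.0853
finger_force: 0.0
```

Request:
jog_arm(
  rows=[
    {"offset": [0,0,0],"twist": [0,0,0],"grip": 1},
    {"offset": [0,0,0],"twist": [0,0,0],"grip": 1},
    {"offset": [0,0,0],"twist": [0,0,0],"grip": 1},
    {"offset": [0,0,0],"twist": [0,0,0],"grip": 1},
    {"offset": [0,0,0],"twist": [0,0,0],"grip": 1},
  ],
)

```text
time: 10.7
eef_pos: [0.472, -0.3431, 0.2856]
tcp_rot: [[-0.968, 0.25, 0.001], [0.25, 0.968, -0.001], [-0.001, -0.0, -1.0]]
wrist_force: [0.1, -0.6, 4.2]
finger_gap: 0.0509
finger_force: 62.4
```

Request:
jog_arm(
  rows=[
    {"offset": [0,0,0],"twist": [0,0,0],"grip": 1},
    {"offset": [0,0,0],"twist": [0,0,0],"grip": 1},
    {"offset": [0,0,0],"twist": [0,0,0],"grip": 1},
  ],
)

```text
time: 11.0
eef_pos: [0.472, -0.3431, 0.2856]
tcp_rot: [[-0.968, 0.25, 0.001], [0.25, 0.968, -0.001], [-0.001, -0.0, -1.0]]
wrist_force: [0.4, -1.1, 6.0]
finger_gap: 0.0512
finger_force: 62.4
```

Request:
jog_arm(
  rows=[
    {"offset": [0,0,0.2],"twist": [0,0,0],"grip": 1},
    {"offset": [0,0,0.3],"twist": [0,0,0],"grip": 1},
    {"offset": [0,0,0.3],"twist": [0,0,0],"grip": 1},
    {"offset": [0,0,0.2],"twist": [0,0,0],"grip": 1},
    {"offset": [0,0,0],"twist": [0,0,0],"grip": 1},
  ],
)

```text
time: 11.5
eef_pos: [0.4721, -0.3432, 0.3268]
tcp_rot: [[-0.968, 0.25, 0.003], [0.25, 0.968, -0.002], [-0.003, -0.001, -1.0]]
wrist_force: [0.1, -0.0, -1.3]
finger_gap: 0.0512
finger_force: 62.7
```

Request:
jog_arm(
  rows=[
    {"offset": [0,0,0],"twist": [0,0,0],"grip": 1},
    {"offset": [0,0,0],"twist": [0,0,0],"grip": 1},
    {"offset": [0,0,0],"twist": [0,0,0],"grip": 1},
    {"offset": [0,0,0],"twist": [0,0,0],"grip": 1},
    {"offset": [0,0,0],"twist": [0,0,0],"grip": 1},
  ],
)

```text
time: 12.0
eef_pos: [0.4717, -0.3428, 0.3248]
tcp_rot: [[-0.968, 0.25, -0.0], [0.25, 0.968, 0.0], [0.001, 0.0, -1.0]]
wrist_force: [-0.4, 0.1, -2.6]
finger_gap: 0.051
finger_force: 62.7
```

```bash
python3 wt.py
```

```text
12.5 [-2.11112451e-03  1.51638339e-01 -2.20852296e+00] [0.25737041 0.3296399  0.48352531] [ 0.47173459 -0.34282338  0.32511383] [-0.05147595  0.02914458  0.05283047]
```

Mill_a pulls about 4.05 N and mill_b about 2.2 N (plus zero offset), so mill_b is the lighter and goes to the dish. I check the dish position in the side view while lifting high enough to pass over mill_a.

Request:
jog_arm(
  rows=[
    {"offset": [0,0,0.5],"twist": [0,0,0],"grip": 1},
    {"offset": [0,0,0.9],"twist": [0,0,0],"grip": 1},
    {"offset": [0,0,1],"twist": [0,0,0],"grip": 1},
    {"offset": [0,0,1],"twist": [0,0,0],"grip": 1},
    {"offset": [0,0,0.6],"twist": [0,0,0],"grip": 1},
  ],
)

```text
time: 13.0
eef_pos: [0.4718, -0.3433, 0.4885]
tcp_rot: [[-0.968, 0.25, 0.004], [0.25, 0.968, -0.002], [-0.005, -0.001, -1.0]]
wrist_force: [0.5, -0.4, -2.5]
finger_gap: 0.0511
finger_force: 62.9
```

Request:
jog_arm(
  rows=[
    {"offset": [-0.05,0.5,0],"twist": [0,0,0],"grip": 1},
    {"offset": [-0.1,0.9,0],"twist": [0,0,0],"grip": 1},
    {"offset": [-0.1,0.9,0],"twist": [0,0,0],"grip": 1},
    {"offset": [-0.1,0.9,0],"twist": [0,0,0],"grip": 1},
    {"offset": [-0.1,0.9,0],"twist": [0,0,0],"grip": 1},
  ],
)

```text
time: 13.5
eef_pos: [0.4531, -0.1775, 0.4851]
tcp_rot: [[-0.968, 0.251, 0.0], [0.251, 0.968, 0.0], [-0.0, 0.0, -1.0]]
wrist_force: [0.1, 0.8, -1.9]
finger_gap: 0.0507
finger_force: 63.0
```

Request:
jog_arm(
  rows=[
    {"offset": [-0.1,0.9,0],"twist": [0,0,0],"grip": 1},
    {"offset": [0,0.9,0],"twist": [0,0,0],"grip": 1},
    {"offset": [0,0.9,0],"twist": [0,0,0],"grip": 1},
    {"offset": [0,0.4,0],"twist": [0,0,0],"grip": 1},
    {"offset": [0,0.2,0],"twist": [0,0,0],"grip": 1},
  ],
)

```text
time: 14.0
eef_pos: [0.4494, -0.0449, 0.4851]
tcp_rot: [[-0.969, 0.247, 0.0], [0.247, 0.969, 0.0], [0.0, 0.0, -1.0]]
wrist_force: [0.8, -0.0, -1.6]
finger_gap: 0.0509
finger_force: 63.1
```

```bash
python3 - <<'E'
from h import *
print(proj('side',(.4497,-.0473,.013)))
im=cv2.imread('pics/side1.png'); g=cv2.GaussianBlur(im,(3,3),0)
s=im[195:250,280:330].min(2); 
m=(cv2.cvtColor(im,6)[200:245,282:328]<205).astype(np.uint8)
c=[k for k in cv2.findContours(m,0,1)[0]]; k=max(c,key=len); print(len(k),cv2.fitEllipse(k),'offset 282,200'); print(onz('side',305,222.3,.012))
E
```

```text
[305.13116923 221.64301877]
80 ((22.808076858520508, 23.40040397644043), (22.392133712768555, 30.691030502319336), 88.9542236328125) offset 282,200
[ 0.447888   -0.04739368  0.012     ]
```

Request:
jog_arm(
  rows=[
    {"offset": [0,-0.05,-0.5],"twist": [0,0,0],"grip": 1},
    {"offset": [0,0,-0.9],"twist": [0,0,0],"grip": 1},
    {"offset": [0,0,-0.9],"twist": [0,0,0],"grip": 1},
    {"offset": [0,0,-0.9],"twist": [0,0,0],"grip": 1},
    {"offset": [0,0,-0.8],"twist": [0,0,0],"grip": 1},
  ],
)

```text
time: 14.5
eef_pos: [0.4497, -0.0499, 0.3239]
tcp_rot: [[-0.968, 0.252, 0.0], [0.252, 0.968, -0.001], [-0.001, -0.001, -1.0]]
wrist_force: [1.1, -1.4, -1.7]
finger_gap: 0.0509
finger_force: 63.1
```

Request:
jog_arm(
  rows=[
    {"offset": [0,0,-0.4],"twist": [0,0,0],"grip": 1},
    {"offset": [0,0,-0.2],"twist": [0,0,0],"grip": 1},
    {"offset": [0,0,0],"twist": [0,0,0],"grip": 1},
    {"offset": [0,0,0],"twist": [0,0,0],"grip": 1},
    {"offset": [0,0,0],"twist": [0,0,0],"grip": 1},
  ],
)

```text
time: 15.0
eef_pos: [0.4503, -0.0491, 0.3021]
tcp_rot: [[-0.968, 0.25, 0.003], [0.25, 0.968, -0.0], [-0.003, 0.001, -1.0]]
wrist_force: [-0.3, -0.6, -1.7]
finger_gap: 0.0509
finger_force: 63.1
```

Request:
jog_arm(
  rows=[
    {"offset": [0,0,0],"twist": [0,0,0],"grip": 1},
    {"offset": [0,0,0],"twist": [0,0,0],"grip": 1},
    {"offset": [0,0,0],"twist": [0,0,0],"grip": 1},
    {"offset": [0,0,0],"twist": [0,0,0],"grip": 1},
    {"offset": [0,0,0],"twist": [0,0,0],"grip": 1},
  ],
)

```text
time: 15.5
eef_pos: [0.4497, -0.0488, 0.3012]
tcp_rot: [[-0.968, 0.25, 0.0], [0.25, 0.968, -0.0], [-0.0, 0.0, -1.0]]
wrist_force: [-0.3, 0.1, -1.5]
finger_gap: 0.051
finger_force: 63.1
```

```bash
python3 - <<'E'
from h import *
im=grab('side','side3.png')
print(sensors.get_state()['eef_pos'])
cv2.imwrite('pics/s3c.png',cv2.resize(im[130:260,250:410],None,fx=4,fy=4,interpolation=2))
E
```

```text
[ 0.44971847 -0.04880672  0.30112409]
```

View pics/s3c.png

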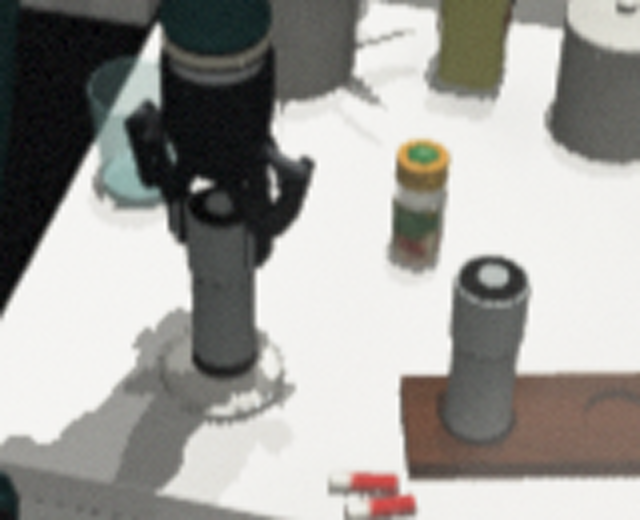

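The mill hangs upright over the dish (foot at crop (222,360), dish about (222,370)), about 20 mm up. Lower it gently.

Request:
jog_arm(
  rows=[
    {"offset": [0,0.03,-0.15],"twist": [0,0,0],"grip": 1},
    {"offset": [0,0,-0.15],"twist": [0,0,0],"grip": 1},
    {"offset": [0,0,-0.1],"twist": [0,0,0],"grip": 1},
    {"offset": [0,0,-0.05],"twist": [0,0,0],"grip": 1},
    {"offset": [0,0,0],"twist": [0,0,0],"grip": 1},
  ],
)

```text
time: 16.05
eef_pos: [0.4496, -0.0477, 0.2826]
tcp_rot: [[-0.968, 0.25, -0.001], [0.25, 0.968, -0.0], [0.001, -0.0, -1.0]]
wrist_force: [0.6, -0.4, -2.4]
finger_gap: 0.051
finger_force: 63.1
```

Request:
jog_arm(
  rows=[
    {"offset": [0,0,-0.03],"twist": [0,0,0],"grip": 1},
    {"offset": [0,0,0],"twist": [0,0,0],"grip": 1},
    {"offset": [0,0,0],"twist": [0,0,0],"grip": 1},
  ],
)

```text
time: 16.35
eef_pos: [0.4498, -0.0476, 0.282]
tcp_rot: [[-0.968, 0.25, 0.0], [0.25, 0.968, -0.0], [-0.0, 0.0, -1.0]]
wrist_force: [0.1, 0.2, -1.9]
finger_gap: 0.0505
finger_force: 63.5
```

Request:
jog_arm(
  rows=[
    {"offset": [0,0,-0.03],"twist": [0,0,0],"grip": 1},
    {"offset": [0,0,0],"twist": [0,0,0],"grip": 1},
    {"offset": [0,0,0],"twist": [0,0,0],"grip": 1},
  ],
)

```text
time: 16.65
eef_pos: [0.4499, -0.0477, 0.2818]
tcp_rot: [[-0.968, 0.25, 0.001], [0.25, 0.968, 0.0], [-0.001, 0.0, -1.0]]
wrist_force: [-1.2, -0.7, 10.4]
finger_gap: 0.0506
finger_force: 64.6
```

Request:
jog_arm(
  rows=[
    {"offset": [0,0,0],"twist": [0,0,0],"grip": -1},
    {"offset": [0,0,0],"twist": [0,0,0],"grip": -1},
    {"offset": [0,0,0],"twist": [0,0,0],"grip": -1},
    {"offset": [0,0,0],"twist": [0,0,0],"grip": -1},
    {"offset": [0,0,0],"twist": [0,0,0],"grip": -1},
  ],
)

```text
time: 17.15
eef_pos: [0.4497, -0.0476, 0.2806]
tcp_rot: [[-0.968, 0.25, -0.0], [0.25, 0.968, -0.0], [0.0, -0.0, -1.0]]
wrist_force: [0.2, -0.5, 0.8]
finger_gap: 0.0852
finger_force: 0.0
```

Request:
jog_arm(
  rows=[
    {"offset": [0,0,0.4],"twist": [0,0,0],"grip": -1},
    {"offset": [0,0,0.7],"twist": [0,0,0],"grip": -1},
    {"offset": [0,0,0.8],"twist": [0,0,0],"grip": -1},
    {"offset": [0,0,0.7],"twist": [0,0,0],"grip": -1},
    {"offset": [0,0,0.4],"twist": [0,0,0],"grip": -1},
  ],
)

```text
time: 17.65
eef_pos: [0.45, -0.0477, 0.4027]
tcp_rot: [[-0.968, 0.25, 0.003], [0.25, 0.968, 0.0], [-0.003, 0.001, -1.0]]
wrist_force: [0.5, 0.6, -0.6]
finger_gap: 0.0858
finger_force: 0.0
```

Request:
jog_arm(
  rows=[
    {"offset": [-0.04,-0.9,0],"twist": [0,0,0],"grip": -1},
    {"offset": [-0.05,-1,0],"twist": [0,0,0],"grip": -1},
    {"offset": [-0.05,-1,0],"twist": [0,0,0],"grip": -1},
    {"offset": [0,-1,0],"twist": [0,0,0],"grip": -1},
    {"offset": [0,-0.7,0],"twist": [0,0,0],"grip": -1},
  ],
)

```text
time: 18.15
eef_pos: [0.4435, -0.2344, 0.4008]
tcp_rot: [[-0.968, 0.253, 0.0], [0.253, 0.968, -0.001], [-0.0, -0.001, -1.0]]
wrist_force: [0.9, -0.2, 0.1]
finger_gap: 0.0854
finger_force: 0.0
```

Request:
jog_arm(
  rows=[
    {"offset": [0,-0.25,0],"twist": [0,0,0],"grip": -1},
    {"offset": [0,0,0],"twist": [0,0,0],"grip": -1},
    {"offset": [0,0,0],"twist": [0,0,0],"grip": -1},
    {"offset": [0,0,0],"twist": [0,0,0],"grip": -1},
    {"offset": [0,0,0],"twist": [0,0,0],"grip": -1},
  ],
)

```text
time: 18.65
eef_pos: [0.4444, -0.24, 0.4006]
tcp_rot: [[-0.969, 0.247, -0.0], [0.247, 0.969, 0.001], [0.0, 0.001, -1.0]]
wrist_force: [-0.5, -0.0, -0.0]
finger_gap: 0.0853
finger_force: 0.0
```

```bash
python3 - <<'E'
from h import *
im=grab('side','side4.png'); t=grab('top','top4.png')
print(sensors.get_state()['eef_pos'])
a=cv2.resize(im[130:260,250:410],None,fx=3,fy=3,interpolation=2); b=cv2.resize(t[180:280,130:240],(429,390),interpolation=2)
c=cv2.resize(np.hstack([a,b]),None,fx=.87,fy=.87); cv2.imwrite('pics/s4c.png',c); print(c.shape)
E
```

```text
[ 0.4443402  -0.24055176  0.4007059 ]
(339, 791, 3)
```

View pics/s4c.png

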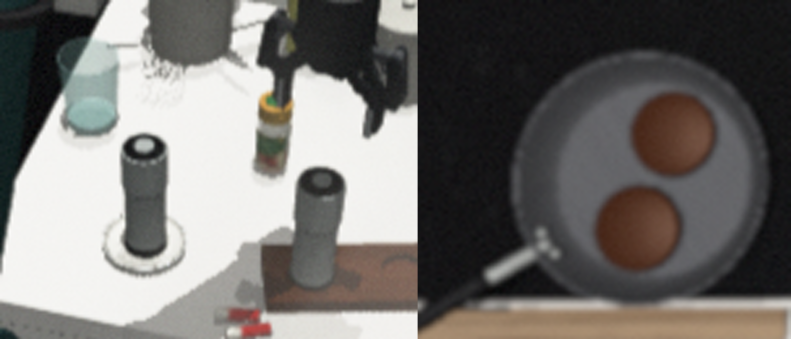

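Mill_b stands upright in the dish (foot at crop (145,240)). Mill_a is in the stand. The pan rim is centred at crop (641,176), i.e. top-image (195.8,232.0), radius 37.4 px, about 0.223 m, matching the given 224 mm. That puts the pan centre near (0.434, 0.306). Now take mill_a.

Request:
jog_arm(
  rows=[
    {"offset": [0,0,-0.5],"twist": [0,0,0],"grip": -1},
    {"offset": [0,0,-0.8],"twist": [0,0,0],"grip": -1},
    {"offset": [0,0,-0.8],"twist": [0,0,0],"grip": -1},
    {"offset": [0,0,-0.6],"twist": [0,0,0],"grip": -1},
    {"offset": [0,0,-0.2],"twist": [0,0,0],"grip": -1},
  ],
)

```text
time: 19.25
eef_pos: [0.4436, -0.2408, 0.2827]
tcp_rot: [[-0.968, 0.249, -0.004], [0.249, 0.968, 0.002], [0.004, 0.001, -1.0]]
wrist_force: [-1.2, -0.2, 0.1]
finger_gap: 0.0853
finger_force: 0.0
```

Request:
jog_arm(
  rows=[
    {"offset": [0,0,0],"twist": [0,0,0],"grip": -1},
    {"offset": [0,0,0],"twist": [0,0,0],"grip": -1},
    {"offset": [0,0,0],"twist": [0,0,0],"grip": -1},
    {"offset": [0,0,0],"twist": [0,0,0],"grip": -1},
  ],
)

```text
time: 19.65
eef_pos: [0.4445, -0.2418, 0.2858]
tcp_rot: [[-0.968, 0.25, 0.002], [0.25, 0.968, -0.001], [-0.002, -0.0, -1.0]]
wrist_force: [0.3, -0.3, -0.5]
finger_gap: 0.0853
finger_force: 0.0
```

Request:
jog_arm(
  rows=[
    {"offset": [0,0,0],"twist": [0,0,0],"grip": 1},
    {"offset": [0,0,0],"twist": [0,0,0],"grip": 1},
    {"offset": [0,0,0],"twist": [0,0,0],"grip": 1},
    {"offset": [0,0,0],"twist": [0,0,0],"grip": 1},
    {"offset": [0,0,0],"twist": [0,0,0],"grip": 1},
  ],
)

```text
time: 20.15
eef_pos: [0.4442, -0.2419, 0.2853]
tcp_rot: [[-0.968, 0.25, 0.001], [0.25, 0.968, -0.0], [-0.001, -0.0, -1.0]]
wrist_force: [0.0, 0.2, 5.2]
finger_gap: 0.0508
finger_force: 61.7
```

Request:
jog_arm(
  rows=[
    {"offset": [0,0,0],"twist": [0,0,0],"grip": 1},
    {"offset": [0,0,0],"twist": [0,0,0],"grip": 1},
    {"offset": [0,0,0],"twist": [0,0,0],"grip": 1},
  ],
)

```text
time: 20.45
eef_pos: [0.4442, -0.242, 0.2853]
tcp_rot: [[-0.968, 0.25, 0.001], [0.25, 0.968, -0.0], [-0.001, -0.0, -1.0]]
wrist_force: [-0.4, -0.7, 5.5]
finger_gap: 0.051
finger_force: 61.7
```

Request:
jog_arm(
  rows=[
    {"offset": [0,0,0.2],"twist": [0,0,0],"grip": 1},
    {"offset": [0,0,0.4],"twist": [0,0,0],"grip": 1},
    {"offset": [0,0,0.5],"twist": [0,0,0],"grip": 1},
    {"offset": [0,0,0.5],"twist": [0,0,0],"grip": 1},
    {"offset": [0,0,0.5],"twist": [0,0,0],"grip": 1},
  ],
)

```text
time: 20.95
eef_pos: [0.4434, -0.2412, 0.369]
tcp_rot: [[-0.968, 0.25, -0.002], [0.25, 0.968, 0.001], [0.002, 0.0, -1.0]]
wrist_force: [-0.4, 0.5, -3.5]
finger_gap: 0.0506
finger_force: 63.4
```

Request:
jog_arm(
  rows=[
    {"offset": [0,0,0.6],"twist": [0,0,0],"grip": 1},
    {"offset": [0,0,0.7],"twist": [0,0,0],"grip": 1},
    {"offset": [0,0,0.7],"twist": [0,0,0],"grip": 1},
    {"offset": [0,0,0.6],"twist": [0,0,0],"grip": 1},
    {"offset": [0,0,0.4],"twist": [0,0,0],"grip": 1},
  ],
)

```text
time: 21.45
eef_pos: [0.4435, -0.2414, 0.49]
tcp_rot: [[-0.968, 0.25, 0.0], [0.25, 0.968, 0.0], [-0.0, 0.0, -1.0]]
wrist_force: [-0.2, 0.2, -4.2]
finger_gap: 0.0508
finger_force: 63.4
```

Request:
jog_arm(
  rows=[
    {"offset": [0.05,0.5,0],"twist": [0,0,0],"grip": 1},
    {"offset": [0.05,0.8,0],"twist": [0,0,0],"grip": 1},
    {"offset": [0.05,0.8,0],"twist": [0,0,0],"grip": 1},
    {"offset": [0,0.8,0],"twist": [0,0,0],"grip": 1},
    {"offset": [0,0.8,0],"twist": [0,0,0],"grip": 1},
  ],
)

```text
time: 21.95
eef_pos: [0.4489, -0.0923, 0.488]
tcp_rot: [[-0.968, 0.25, -0.003], [0.25, 0.968, 0.0], [0.003, -0.0, -1.0]]
wrist_force: [0.5, 0.7, -3.9]
finger_gap: 0.0509
finger_force: 63.7
```

Request:
jog_arm(
  rows=[
    {"offset": [0,0.8,0],"twist": [0,0,0],"grip": 1},
    {"offset": [0,0.8,0],"twist": [0,0,0],"grip": 1},
    {"offset": [0,0.8,0],"twist": [0,0,0],"grip": 1},
    {"offset": [0,0.8,0],"twist": [0,0,0],"grip": 1},
    {"offset": [0,0.8,0],"twist": [0,0,0],"grip": 1},
  ],
)

```text
time: 22.45
eef_pos: [0.4489, 0.0674, 0.4881]
tcp_rot: [[-0.968, 0.25, -0.002], [0.25, 0.968, -0.001], [0.002, -0.001, -1.0]]
wrist_force: [0.6, 0.4, -3.3]
finger_gap: 0.0508
finger_force: 63.7
```

Request:
jog_arm(
  rows=[
    {"offset": [0,0.6,-0.2],"twist": [0,0,0],"grip": 1},
    {"offset": [0,0.6,-0.4],"twist": [0,0,0],"grip": 1},
    {"offset": [0,0.6,-0.5],"twist": [0,0,0],"grip": 1},
    {"offset": [0,0.6,-0.4],"twist": [0,0,0],"grip": 1},
    {"offset": [0,0.6,0],"twist": [0,0,0],"grip": 1},
  ],
)

```text
time: 22.95
eef_pos: [0.4482, 0.1863, 0.4258]
tcp_rot: [[-0.968, 0.25, -0.007], [0.25, 0.968, -0.004], [0.006, -0.005, -1.0]]
wrist_force: [-0.7, -1.0, -3.5]
finger_gap: 0.0511
finger_force: 63.7
```

Request:
jog_arm(
  rows=[
    {"offset": [-0.1,0.7,-0.1],"twist": [0,0,0],"grip": 1},
    {"offset": [-0.1,0.8,-0.2],"twist": [0,0,0],"grip": 1},
    {"offset": [-0.1,0.7,-0.2],"twist": [0,0,0],"grip": 1},
    {"offset": [-0.06,0.5,-0.1],"twist": [0,0,0],"grip": 1},
    {"offset": [0,0.3,0],"twist": [0,0,0],"grip": 1},
  ],
)

```text
time: 23.45
eef_pos: [0.4342, 0.3078, 0.4035]
tcp_rot: [[-0.969, 0.247, -0.003], [0.247, 0.969, -0.002], [0.003, -0.002, -1.0]]
wrist_force: [-1.4, -0.1, -4.6]
finger_gap: 0.0509
finger_force: 63.7
```

Request:
jog_arm(
  rows=[
    {"offset": [0,0,0],"twist": [0,0,0],"grip": 1},
    {"offset": [0,0,0],"twist": [0,0,0],"grip": 1},
    {"offset": [0,0,0],"twist": [0,0,0],"grip": 1},
    {"offset": [0,0,0],"twist": [0,0,0],"grip": 1},
    {"offset": [0,0,0],"twist": [0,0,0],"grip": 1},
  ],
)

```text
time: 23.95
eef_pos: [0.436, 0.3054, 0.4049]
tcp_rot: [[-0.968, 0.252, 0.0], [0.252, 0.968, -0.0], [-0.0, -0.0, -1.0]]
wrist_force: [0.4, 0.1, -4.4]
finger_gap: 0.0509
finger_force: 63.9
```

Request:
jog_arm(
  rows=[
    {"offset": [0,0,0],"twist": [0,0,0],"grip": 1},
    {"offset": [0,0,0],"twist": [0,0,0],"grip": 1},
    {"offset": [0,0,0],"twist": [0,0,0],"grip": 1},
    {"offset": [0,0,0],"twist": [0,0,0],"grip": 1},
    {"offset": [0,0,0],"twist": [0,0,0],"grip": 1},
  ],
)

```text
time: 24.45
eef_pos: [0.4357, 0.3064, 0.4047]
tcp_rot: [[-0.968, 0.25, 0.0], [0.25, 0.968, -0.0], [-0.0, -0.0, -1.0]]
wrist_force: [-0.6, 0.8, -2.9]
finger_gap: 0.0508
finger_force: 63.9
```

```bash
python3 - <<'E'
from h import *
im=grab('side','side5.png'); s=sensors.get_state(); print(s['eef_pos'],s['dq'])
cv2.imwrite('pics/s5c.png',cv2.resize(im[60:260,120:440],None,fx=2.4,fy=2.4,interpolation=2))
E
```

```text
[0.43572702 0.30640799 0.40469019] [ 0.00071453 -0.00015478  0.00158667  0.00138146  0.00053832 -0.00117561
 -0.00106339]
```

View pics/s5c.png

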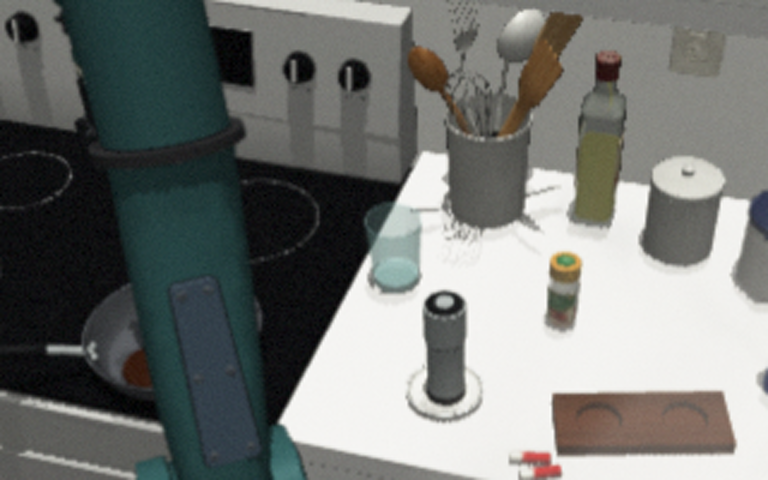

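Mill_b is upright in the dish (crop (445,350)), the stand is empty, and the jar and glass are unmoved. The arm hides the held mill, but the opening (51 mm), grip (64 N) and wrist load (about 4 N) show it is still held over the pan. Hand in.

```bash
python3 -c "
from cell import workorder; print(workorder.close_job())"
```

```text
the job is handed in; nothing more can be done
None
```

The job is handed in at about 24.5 s: the lighter mill (mill_b) stands upright in the dish, and the arm holds the heavier (mill_a) upright about 8 cm above the rim at the middle of the pan. The arm hid mill_a in the last picture, so its hold is known from the grip and wrist readings only.

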